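# Fit the paddle stirrer into the upturned paint mixer and keep it pressed home

### The job

The paint mixer is parked upside down in its cradle with its drive chuck facing up. Turn its clamp knob counter-clockwise as far as it goes, so that the keeper slides off the chuck; then take the flat paddle stirrer (not the wire whisk) from the rack, turn it until its cross-shaped foot meshes with the slots of the chuck, and push it fully home against the spring, collar flush on the chuck. Finish while still gripping the paddle and pressing it home, so that someone can tighten the clamp; leave the whisk and everything else on the table where they are.

Things in the scene. Friction and masses are not known exactly. Their poses are not given: they have to be found in the camera images.
- clamp_knob (a joint): turn of the clamp knob in rad: grows counter-clockwise seen from above; stops at 0 (clamped, keeper over the chuck) and 1.40 (free); starts between 0 and 0.2. It drives the keeper, 28.6 mm of slide per rad, and stays where it is left (friction about 0.1 N m).
- mixer: fixed (sizes in mm): white mixer housing 86 (x) x 200 (y), its top 96 above the table, upside down in a plywood cradle 130 wide. Origin: centre of the underside, on the table. On its long centre line stand the chuck (45 to +y of the middle) and the clamp knob (45 to -y).
- knob_grip (a point): (mm) middle of the clamp knob's grip bar, 164 above the table: a black bar 52 long (x, turning with the knob), 12 thick (y), 20 tall, its top 10 above this point, on an upright axis (z). With the knob at 0 the bar lies across the mixer. Below the bar a stem of 16 diameter; the keeper's top face lies 26 below this point.
- keeper_tip (a point): middle of the front end of the keeper, a steel strip 20 wide and 4 thick, lying 134 to 138 mm above the table along the line from the knob to the chuck. With the knob at 0 it reaches 6 mm past the chuck's axis, barring the way in; at 1.40 it ends 34 mm short of the axis.
- chuck_mouth (a point): (mm) centre of the chuck's top, 126 above the table, z up. Square steel block 42 x 42 with a cross-shaped socket: slots 29 long, 11 wide, along this point's x and y and the block's sides. Turned up to 0.7 rad from the mixer; turns only stiffly (0.25 N m). 16 down the socket is a spring seat: 6 N to start it, 12 N at 25 down, where the stirrer is home.
- paddle: (mm) flat paddle stirrer, steel, 0.13 to 0.21 kg, upright in either rack hole, turned up to 0.9 rad from the rack. Origin: centre of the underside of its round collar (42 diameter, 5 thick), z up; home is this on the chuck's top. Below it the foot: a cross of two blades 26 long, 8 thick, along x and y, 25 deep, the lower 9 tapering to about 20 x 4; it fits the chuck at every quarter turn.
- paddle_grip (a point): (mm) on the paddle, 76 above its origin, axes as the paddle's: a good place to grip, across the 10 thickness. The paddle is a flat frame 48 wide (x), 10 thick (y), from 40 to 92 above the origin, with a middle rib 20 wide; a shaft of 12 diameter joins it to the collar.
- whisk: (mm) the wire whisk stirrer in the rack's other hole: same foot and collar, a round head of wire loops 41 wide, 90 tall above the collar. To be left alone. Origin as for the paddle.
- rack: (mm) fixed wooden block 80 (x) x 200 (y) x 50 tall with two round through holes of 30 diameter at y = -55 and +55 from its middle; the collars rest on its top. Origin: centre of the underside.
- paint_a: dark paint bottle, 42 mm diameter, 115 mm tall, bystander; origin at its underside
- paint_b: dark paint bottle, 42 mm diameter, 115 mm tall, bystander; origin at its underside
- paint_c: glass paint jar, 48 mm diameter, 90 mm tall, bystander; origin at its underside
- mug: white mug, 76 mm diameter, 85 mm tall, bystander; origin at its underside
- flat_brush: paint brush lying on the table, bystander
Things that resemble listed ones, but are neither listed nor needed, are in the scene too. Leave any brown or turquoise look-alike of the paddle alone.

How it is judged:
On the way, in this order (a step that is already met when the one before it is completed fails the run):
1. the clamp knob is turned counter-clockwise to its stop while the paddle is still in the rack (value of joint clamp_knob above 1.15 rad and z of paddle in the frame of rack below 0.07 m), for 0.1 s.
2. the paddle is lifted clear of the rack (z of paddle in the frame of rack above 0.09 m), for 0.1 s.
3. the paddle is pressed home in the chuck (z of paddle in the frame of chuck_mouth between -0.004 and 0.002 m and horizontal distance between paddle and chuck_mouth below 0.003 m and angle between paddle's own z axis and vertical below 0.08 rad and (angle between the x axis of paddle and the x axis of chuck_mouth, either way round below 0.2 rad or angle between the x axis of paddle and the y axis of chuck_mouth, either way round below 0.2 rad) and value of joint clamp_knob above 1.15 rad and contact force between the fingers and paddle above 2 N), for 0.2 s.
At the end, for the whole second after the job is handed in: Clamp knob beyond 1.15 rad; the paddle's collar within 2 mm of the chuck's top face and within 3 mm of its axis, upright, its foot meshed; the fingers still holding the paddle down against the spring through the last second (all of step 3); the arm keeps its last pose, push and grip.
It fails at once if the whisk is disturbed (moved more than 2 cm) (distance of whisk from where it was at the start of the episode above 0.02 m).
It fails at once if a paint bottle, the mug or the brush is disturbed (moved more than 3 cm) (distance of any of paint_a, paint_b, paint_c, mug, flat_brush from where it was at the start of the episode above 0.03 m).
It also fails if it takes over 64 s, if anything falls off the work surface, if the arm or the gripper's body presses on something with over 40 N, if the wrist force passes 120 N, or if a joint passes its speed limit or range.

### The arm

A 6-joint arm with a two-finger parallel gripper is mounted at the origin on the work surface. World frame = base frame: x ahead of the robot, y to its left, z up, the work surface at z = 0. Lengths are in m, angles in rad, forces in N, time in s.
With the tool pointing down it reaches from about 0.35 to 0.875 m from the base axis. Payload 4.2 kg.
Tool frame: the origin (TCP) lies at the very end of the fingers, on their centre line; the grasp point (between the pads) lies 19 mm behind it; z points along the fingers, y is the line along which they close (so a half turn about z gives the same grasp; the last joint's range is limited). The gripper opens to 87 mm and grips with 3 to 60 N. Pads are 19 mm wide; open, the fingers measure 117 mm over their backs; the gripper's body (75 mm by 190 mm) begins 51 mm behind the grasp point.
Start: joints at [-1.038, 0.385, 0.008, 0, -1.194, -0.259], TCP at [0.169, -0.602, 0.192] pointing down, gripper open.
Joint ranges: [-3.14, 3.14], [-1.21, 2.06], [-1.07, 1.41], [-3.16, 2.05], [-2.99, -0.16], [-3.1, 3.1]. Speed limits (rad/s): [2.79, 2.79, 3.14, 3.14, 3.14, 3.14].

### API

Orientations are given as [roll, pitch, yaw] about the fixed x, y, z axes, in that order (R = Rz(yaw) Ry(pitch) Rx(roll)).
In Python, from rig import bot, read_camera, calibration, finder gives the robot as it stands. The module is installed in compiled form; this text tells all that it offers.
- The arm moves only by the tool jog_arm, never from a script. Its argument "series" is one flat list of numbers, 5 for each row, row after row: the shift along the tool's x, y, z scaled (see below), then the turn about the tool's z scaled (see below), then the finger opening in mm, from 0 to 87. In form: [tx, ty, tz, yaw, claw, tx, ty, tz, yaw, claw, ...]. A call has 1 to 20 rows; each row shifts and turns the commanded pose from where the row before left it, along the tool's axes as they then stand; what a row does not reach is not made up. The controller multiplies each number of a shift by 10 cm and each number of a turn by 0.5 rad. A row lasts 1/8 s, in which the tool goes at most 62.5 mm and 10.7 degrees, less where a joint would pass 70% of its speed; a pose out of reach is approached as far as the arm can. A call with a number of a shift or a turn outside -1 to 1 is refused whole. A call with a gripper value outside its range is refused whole. The fingers move at their own pace and stop on an object; the grip force is fixed at half the most. Time passes only in rows, so rows that do not move let the fingers close. It gives the time, the measured TCP pose, the force, the opening and the grip force at its end, in the units of the state.
- bot.get_obs(): the state, without advancing time (a new reading comes with each control period).
- read_camera(name): name is "scene" or "top"; returns (picture, depth): 384x512x3 uint8, blue, green, red; 384x512 float32, m along the optical axis (not along the pixel's ray), 0 where there is no reading.
- calibration(name): a dict with "fx", "fy", "cx", "cy" (pixels), "rvec" (rotation vector, rad) and "tvec" (3), from world to camera coordinates, as OpenCV has them. Camera axes: x right, y down, z forward; pixel columns grow to the right and rows downward; lengths in m; the calibration is good to about 2 mm. A picture is of the moment at which its call begins. calibration takes no time and is no camera call.
- bot.job_done(): hands the job in; it is judged then, once.
Trained networks look in the newest picture that a camera, given by its name, has taken for a name from the list of things; names that differ only in an ending like _2 or _b are one class to them, and where a whole thing is asked for, a point or a joint stands for the part that bears it (a point fixed in the world has none). Each returns a list of dicts, best first, with "confidence" (0 to 1); they miss things now and then, are a little off and sometimes report something else, mostly with a low value. They report only what shows in the picture. A call takes as long as a camera call. They do not tell look-alikes from the thing itself.
- finder.search_frame(camera, thing): "at" ([x, y, z] in m, in world coordinates, good to about 4 mm: the middle of the surface that is visible of it).
- finder.outline_of(camera, thing): "mask" (384x512 bool, what is visible of it).
- finder.mark_of(camera, thing): "at" ([x, y, z] in m, in world coordinates, good to about 4 mm: a listed point, or the origin of a listed thing).
The state is a dict: "time_s": time; "joint_positions": joint angles; "qd": joint speeds; "joint_torque": joint torques, N m; "tcp_pos": TCP position; "tool_rot": TCP orientation; "ft_force": force on the tool from outside, world axes, zero at the start; "moment": the same for the moment, N m; "finger_gap": opening from 0.0 (shut) to 1.0 (fully open); "grasp_force": force on a finger pad.
Only numpy, scipy, OpenCV 4.12 (cv2) and the standard library are available. Lean on these libraries where they do the work, as an engineer would, in place of code of your own. Each camera call takes 0.05 s, during which the arm holds its last target. There are 200 camera calls.

## Working session

There is one attempt and no reset: what is moved stays moved. The work goes in short steps, Python scripts to look and compute and a tool call to move; the robot and the scene stay as the last step left them, time stands still between calls to the robot, and variables do not carry over. Pictures are saved under pics/ and viewed, at most 10 in all, crops included, and the job is handed in when it is done.

Besides the shell and the picture viewer there is one more tool, called in YAML: its name, and indented under it one key for each argument. jog_arm: Moves the arm, as the interface text tells. Shifts and turns lie within -1 to 1; 1 stands for 10 cm of shift or 0.5 rad of turn. Its arguments: {"type":"object","properties":{"series":{"type":"array","items":{"type":"number"}}},"required":["series"]}

```bash
mkdir -p pics
cat > h.py <<'E'
import numpy as np, cv2
from rig import bot, read_camera, calibration, finder
def cal(n):
    c=calibration(n); K=np.array([[c["fx"],0,c["cx"]],[0,c["fy"],c["cy"]],[0,0,1.]])
    R=cv2.Rodrigues(np.array(c["rvec"],float))[0]; return K,R,np.array(c["tvec"],float).ravel()
def cloud(n,d):
    K,R,t=cal(n); v,u=np.mgrid[:384,:512]
    P=np.stack([(u-K[0,2])/K[0,0]*d,(v-K[1,2])/K[1,1]*d,d],-1)
    return (P-t)@R
def px(n,p):
    K,R,t=cal(n); q=K@(R@np.array(p)+t); return (q[:2]/q[2]).round(1)
def at_z(n,u,v,z):
    K,R,t=cal(n); r=R.T@np.linalg.inv(K)@np.array([u,v,1.]); c=-R.T@t; return c+r*(z-c[2])/r[2]
E
python3 - <<'E'
from h import *
s=bot.get_obs(); print(s["tcp_pos"],s["tool_rot"],s["time_s"],s["finger_gap"])
for n in("scene","top"):
    im,d=read_camera(n); cv2.imwrite(f"pics/{n}0.png",cv2.resize(im,(796,597))); np.savez(f"{n}0.npz",im=im,d=d)
    print(n,(-cal(n)[1].T@cal(n)[2]).round(3))
    for th in("knob_grip","chuck_mouth","keeper_tip","paddle","paddle_grip","whisk","rack","mixer"):
        for r in finder.mark_of(n,th)[:3]: print(n,th,np.round(r["at"],4),round(r["confidence"],2),px(n,r["at"]))
E
```

```text
[ 0.16881765 -0.60107672  0.19108791] [ 3.13944906e+00 -5.69701948e-05 -2.86800929e+00] 0.0 1.003581932615336
scene [1.235 0.873 0.862]
scene knob_grip [ 0.5209 -0.1672  0.1646] 0.56 [223.4 161.1]
scene chuck_mouth [ 0.5467 -0.0814  0.1239] 0.77 [233.9 185.6]
scene chuck_mouth [ 0.5198 -0.168   0.165 ] 0.71 [223.5 160.8]
scene keeper_tip [0.4908 0.2982 0.1247] 0.74 [339.9 236.6]
scene keeper_tip [ 0.5479 -0.0783  0.1389] 0.51 [234. 182.]
scene paddle [0.378  0.2733 0.0277] 0.9 [356.7 242.9]
scene paddle [ 0.5053  0.2456 -0.0006] 0.67 [318.3 264.9]
scene paddle [0.4847 0.3029 0.0532] 0.64 [340.4 257.4]
scene paddle_grip [0.3778 0.2756 0.0999] 0.96 [360.1 223.1]
scene paddle_grip [0.4914 0.2939 0.1234] 0.64 [338.4 236.3]
scene paddle_grip [0.6396 0.3439 0.1002] 0.61 [311.6 279.5]
scene whisk [0.5221 0.1948 0.0485] 0.53 [302.  245.1]
scene rack [5.053e-01 2.437e-01 4.000e-04] 0.64 [317.9 264.3]
scene rack [ 0.5204 -0.1682  0.1665] 0.25 [223.3 160.4]
scene mixer [ 0.5312 -0.1263 -0.0007] 0.97 [231.  210.4]
top [ 0.314 -0.003  1.121]
top knob_grip [ 0.5208 -0.1646  0.1633] 0.55 [314.  191.9]
top chuck_mouth [ 0.5487 -0.0803  0.1234] 0.67 [281.9 183.8]
top keeper_tip [ 0.5479 -0.0795  0.137 ] 0.56 [282. 183.]
top keeper_tip [ 0.5324 -0.1232  0.0008] 0.3 [292.1 198.2]
top paddle [0.6357 0.3443 0.0266] 0.68 [145.3 158.2]
top paddle [0.4919 0.3026 0.0506] 0.45 [151.8 202.3]
top paddle [0.3758 0.2731 0.0236] 0.45 [160.  242.4]
top paddle_grip [0.4905 0.299  0.1258] 0.69 [145.8 198.1]
top paddle_grip [0.6367 0.3449 0.1006] 0.6 [138.  150.5]
top paddle_grip [0.3839 0.2763 0.1024] 0.54 [152.2 237.5]
top whisk [0.5184 0.1966 0.0505] 0.77 [187.7 195.2]
top rack [ 0.498   0.2477 -0.0006] 0.72 [173.7 204. ]
top mixer [ 0.5316 -0.1234  0.0006] 0.87 [292.2 198.5]
top mixer [0.7013 0.0054 0.001 ] 0.57 [253.5 145.5]
```

View pics/scene0.png

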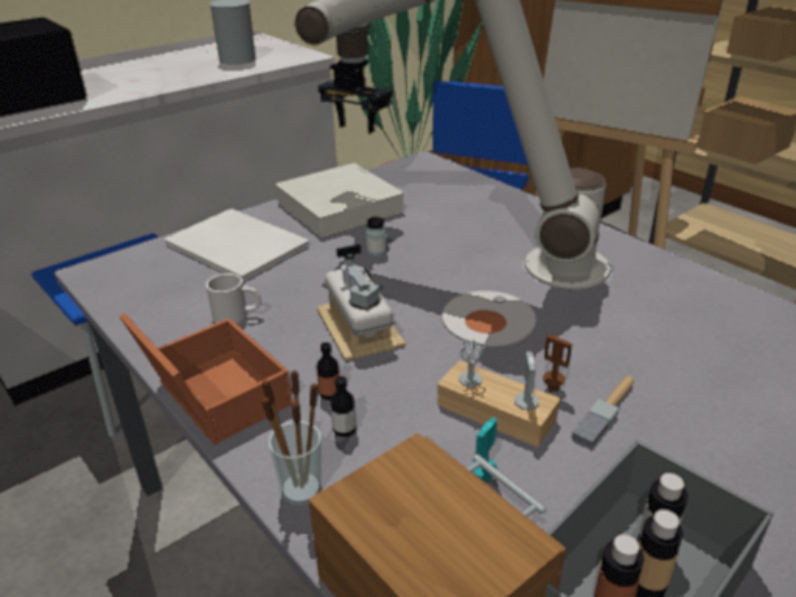

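View pics/top0.png

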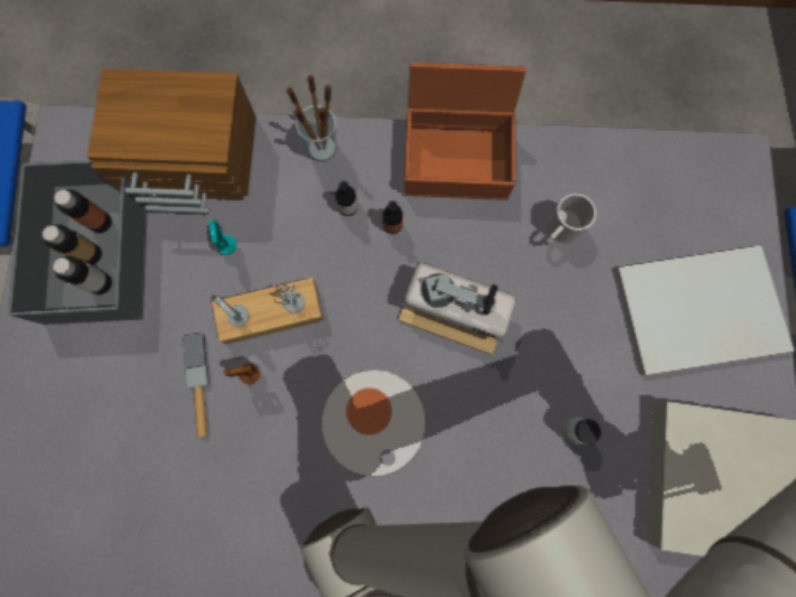

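The scene view shows the steel paddle at (530,380) and the whisk at (470,365), both in the rack. The brown look-alike is at (557,360) beside the rack and the turquoise one at (485,445) behind it. The mixer is at (360,300), with the knob at (348,250) and the chuck at (363,290). Candidates for the paddle are steel in rack (530,380), brown (557,360), turquoise (485,445) and whisk (470,365), so I choose the steel one in the rack. Next I'll check it in a close crop and measure the angles.

Run:
```python
from h import *
tiles=[]
def rect(P,name):
    if len(P)<8: print(name,len(P));return
    (c,wh,a)=cv2.minAreaRect((P[:,:2]*1000).astype(np.float32)); 
    ev,E=np.linalg.eigh(np.cov(P[:,:2].T)); v=E[:,1]
    print(name,len(P),"c",np.round(c,1),"wh",np.round(wh,1),"a",round(np.radians(a),3),"pca",round(np.arctan2(v[1],v[0]),3),(2*np.sqrt(ev)*1000).round(1), "med",np.median(P,0).round(4))
for n in("scene","top"):
    f=np.load(n+"0.npz"); im,d=f["im"],f["d"]; C=cloud(n,d); C[d==0]=9
    def sel(x,y,r,z0,z1): return C[(np.hypot(C[...,0]-x,C[...,1]-y)<r)&(C[...,2]>z0)&(C[...,2]<z1)]
    rect(sel(.521,-.166,.04,.160,.18),n+" knob")
    rect(sel(.548,-.081,.04,.119,.130),n+" chuck")
    rect(sel(.538,-.11,.06,.133,.142),n+" keeper")
    rect(sel(.491,.3,.05,.095,.155),n+" paddle")
    rect(sel(.491,.3,.05,.052,.060),n+" padcollar")
    rect(sel(.52,.196,.05,.052,.060),n+" whcollar")
    rect(sel(.505,.246,.14,.044,.052),n+" racktop")
    rect(sel(.53,-.124,.15,.09,.10),n+" housing")
    for p in((.535,-.12,.13),(.491,.30,.1)):
        u,v=px(n,p).astype(int); tiles.append(cv2.resize(im[v-30:v+30,u-40:u+40],(400,300),interpolation=cv2.INTER_CUBIC))
cv2.imwrite("pics/crop1.png",np.vstack([np.hstack(tiles[:2]),np.hstack(tiles[2:])]))
```

```text
scene knob 90 c [ 520.1 -163.2] wh [17.  52.9] a 1.304 pca 2.843 [ 7.2 31.1] med [ 0.523  -0.1621  0.169 ]
scene chuck 116 c [551.1 -86.3] wh [47.3 61.5] a 0.382 pca 1.845 [27.9 33.1] med [ 0.5507 -0.0749  0.1255]
scene keeper 123 c [ 535.  -118.8] wh [95.4 29.9] a 1.363 pca 1.267 [15.  54.6] med [ 0.5359 -0.1189  0.1383]
scene paddle 150 c [490.8 301.3] wh [54.7 10.6] a 0.853 pca 0.903 [ 6.4 32.5] med [0.5002 0.3071 0.1286]
scene padcollar 190 c [493.2 299.7] wh [76.1 88.4] a 0.314 pca 2.207 [33.7 38.3] med [0.495  0.3057 0.0537]
scene whcollar 153 c [522.7 200.5] wh [77.5 87.5] a 0.152 pca 1.937 [30.3 39. ] med [0.5249 0.2003 0.0541]
scene racktop 1101 c [473.4 237.1] wh [155.1 202.1] a 0.312 pca 1.896 [ 56.2 117.6] med [0.5101 0.2527 0.0498]
scene housing 475 c [ 534.7 -120.2] wh [197.5  86.9] a 1.235 pca 1.399 [ 47.7 122.7] med [ 0.5534 -0.0779  0.0952]
top knob 90 c [ 519.7 -165.6] wh [12.  51.1] a 1.277 pca 2.827 [ 7.  30.4] med [ 0.5187 -0.1653  0.1713]
top chuck 128 c [542.9 -84.1] wh [54.4 46.7] a 0.279 pca 3.085 [25.7 30.5] med [ 0.5502 -0.0736  0.1244]
top keeper 240 c [ 535.5 -117.8] wh [89.2 30. ] a 1.294 pca 1.249 [14.  48.6] med [ 0.5361 -0.1192  0.1365]
top paddle 98 c [490.8 299.7] wh [47.4 10.2] a 0.849 pca 0.817 [ 6.4 30.8] med [0.4886 0.2948 0.1384]
top padcollar 99 c [491.4 298.3] wh [57.6 87.1] a 0.199 pca 1.91 [26.  34.4] med [0.4925 0.2957 0.0535]
top whcollar 99 c [514.3 198.1] wh [72.4 91.3] a 0.387 pca 2.112 [28.5 34.3] med [0.5153 0.1904 0.0536]
top racktop 1347 c [470.7 236.8] wh [157.6 199.8] a 0.294 pca 1.877 [ 49.7 115.4] med [0.5043 0.2477 0.0485]
top housing 1143 c [ 532.6 -122.9] wh [195.2  83.7] a 1.246 pca 1.25 [ 50.2 121.9] med [ 0.5226 -0.1303  0.0938]
```

View pics/crop1.png

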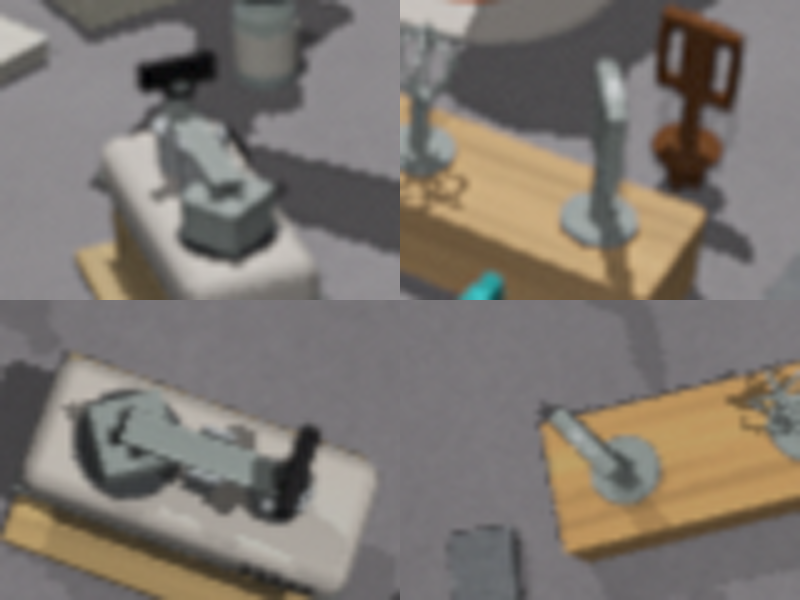

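The crop confirms that the steel flat paddle stands in the rack hole at crop (600,150) and the brown one stands outside the rack. The knob bar is at crop (180,75), angled about -0.30 rad. I'll go above the knob now.

jog_arm:
  series: [0,0,-0.5,0,50,0,0,-0.5,0,50,-0.456,0.326,0,0,50,-0.456,0.326,0,0,50,-0.456,0.326,0,0,50,-0.456,0.326,0,0,50,-0.456,0.326,0,0,50,-0.456,0.326,0,0,50,-0.456,0.326,0,0,50,-0.456,0.326,0,0,50,-0.456,0.326,0,0,50,-0.456,0.326,0,0,50,0,0,0,0.29,50,0,0,0,0.29,50,0,0,0,0.29,50,0,0,0,0.29,50,0,0,0,0,50,0,0,0,0,50]

```text
time_s: 3.15
tcp_pos: [0.5198, -0.1646, 0.2922]
tool_rot: [-3.142, 0.0, 2.837]
ft_force: [-0.5, -0.2, 0.7]
finger_gap: 0.574
grasp_force: 0.0
```

jog_arm:
  series: [0,0,0.4,0,50,0,0,0.4,0,50,0,0,0.3,0,50,0,0,0.2,0,50,0,0,0.12,0,50,0,0,0,0,50,0,0,0,0,5,0,0,0,0,5,0,0,0,0,5,0,0,0,0,5,0,0,0,0,5]

```text
time_s: 4.53
tcp_pos: [0.5199, -0.1645, 0.1502]
tool_rot: [3.142, 0.0, 2.835]
ft_force: [-0.5, 0.4, 0.1]
finger_gap: 0.106
grasp_force: 0.0
```

jog_arm:
  series: [0,0,0,0,0,0,0,0,0,0,0,0,0,0,0]

```text
time_s: 4.9
tcp_pos: [0.5199, -0.1646, 0.1501]
tool_rot: [-3.142, -0.0, 2.835]
ft_force: [0.0, 0.6, 0.1]
finger_gap: 0.004
grasp_force: 0.0
```

Run:
```python
from h import *
t=[]
for n in("scene","top"):
    im,d=read_camera(n); u,v=px(n,(.52,-.1645,.16)).astype(int); t.append(cv2.resize(im[v-40:v+40,u-40:u+40],(400,400),interpolation=cv2.INTER_CUBIC))
cv2.imwrite("pics/knob1.png",np.hstack(t)); s=bot.get_obs(); print(s["finger_gap"],s["grasp_force"])
```

```text
0.00665094412943773 0.0
```

View pics/knob1.png

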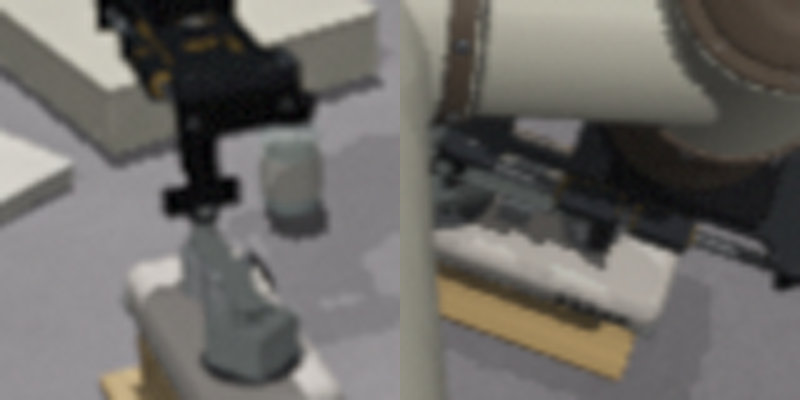

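The fingers read as shut with no force, although the scene crop shows the bar at (200,190) right at the finger. I'll check the geometry with depth.

Run:
```python
from h import *
n="scene"; im,d=read_camera(n); C=cloud(n,d)
u,v=px(n,(.52,-.1645,.16)).astype(int); print(u,v)
a=-.307; ex=np.array([np.cos(a),np.sin(a)]); ey=np.array([-np.sin(a),np.cos(a)])
for r in range(v-14,v+8,2):
    print(r,[(int(1000*((C[r,c,:2]-(.52,-.1645))@ex)),int(1000*((C[r,c,:2]-(.52,-.1645))@ey)),int(C[r,c,2]*1000),int(im[r,c].mean())) for c in range(u-10,u+12,3)])
print(finder.mark_of(n,"knob_grip")[:2],finder.mark_of(n,"keeper_tip")[:2])
```

```text
224 162
148 [(-77, -382, 13, 104), (-92, -391, 5, 103), (35, 83, 258, 20), (26, 84, 257, 13), (18, 87, 257, 12), (8, 84, 253, 48), (0, 87, 253, 84), (-10, 82, 249, 114)]
150 [(-76, -381, 5, 87), (-91, -390, -2, 81), (36, 85, 253, 19), (28, 87, 252, 12), (-5, 9, 208, 26), (-135, -367, 0, 145), (-145, -358, 1, 148), (-159, -359, -1, 149)]
152 [(-70, -361, 7, 84), (-85, -370, 0, 110), (10, -3, 198, 34), (4, 7, 202, 7), (-4, 11, 202, 28), (-126, -340, 5, 150), (-142, -349, -2, 149), (-152, -341, 0, 148)]
154 [(-67, -352, 2, 145), (-79, -353, 0, 150), (10, -4, 190, 56), (5, 12, 197, 6), (-4, 11, 195, 24), (-121, -325, 4, 148), (-134, -325, 1, 146), (-148, -329, -3, 138)]
156 [(-62, -337, 2, 148), (-74, -336, 0, 149), (9, -8, 181, 98), (5, 9, 189, 10), (-4, 8, 187, 16), (-118, -318, 0, 131), (-128, -310, 1, 146), (-139, -304, 1, 134)]
158 [(-58, -325, 0, 148), (-67, -314, 3, 139), (-79, -314, 0, 122), (5, 6, 181, 10), (-7, -1, 174, 14), (-17, -1, 172, 11), (-122, -293, 2, 116), (-134, -292, 0, 136)]
160 [(-53, -309, 0, 147), (24, 4, 177, 44), (13, 2, 173, 15), (4, 4, 172, 17), (-6, 0, 167,
[... 190 characters left out ...]
3, 158, 118), (-125, -267, -3, 142)]
164 [(-44, -280, 0, 150), (25, 5, 163, 54), (15, 5, 160, 39), (4, 1, 156, 48), (-4, 3, 155, 60), (-97, -255, 0, 141), (-107, -250, 0, 139), (-116, -241, 3, 130)]
166 [(-39, -268, -1, 151), (-48, -256, 1, 140), (-58, -249, 3, 142), (7, 8, 153, 52), (-2, 8, 151, 65), (-91, -240, 0, 138), (-102, -237, 0, 128), (-112, -230, 0, 129)]
168 [(-33, -247, 1, 151), (-44, -243, 1, 150), (-54, -237, 2, 149), (6, 5, 144, 94), (-3, 4, 141, 87), (-85, -222, 2, 133), (-97, -223, 0, 129), (-107, -216, 0, 134)]
[{'at': [0.519, -0.1673, 0.1627], 'confidence': 0.52}] [{'at': [0.5489, -0.0789, 0.1389], 'confidence': 0.62}, {'at': [0.7199, -0.3475, 0.0033], 'confidence': 0.57}]
```

Between rows 152 and 158 the fingers end at about z 0.175, above the bar, although the TCP reads 0.150. The reported TCP height therefore looks wrong. I'll lift and measure the real fingertip height.

jog_arm:
  series: [0,0,-0.5,0,50,0,0,-0.5,0,50,0,0,0,0,50,0,0,0,0,50,0,0,0,0,50]

```text
time_s: 5.78
tcp_pos: [0.519, -0.1644, 0.2486]
tool_rot: [-3.141, -0.003, 2.835]
ft_force: [-0.0, -0.5, -1.2]
finger_gap: 0.487
grasp_force: 0.0
```

Run:
```python
from h import *
s=bot.get_obs(); T=s["tcp_pos"]; print(T,s["finger_gap"])
a=-.307; ex=np.array([np.cos(a),np.sin(a)]); ey=np.array([-np.sin(a),np.cos(a)])
for n in("scene","top"):
    im,d=read_camera(n); C=cloud(n,d)
    m=(d>0)&(np.hypot(C[...,0]-T[0],C[...,1]-T[1])<.07)&(C[...,2]>.185)&(C[...,2]<.34)
    P=C[m]; q=P[:,:2]-T[:2]; X=q@ex*1000; Y=q@ey*1000; Z=P[:,2]*1000
    for z in range(185,340,8):
        k=(Z>=z)&(Z<z+8)
        if k.any(): print(n,z,k.sum(),"x",X[k].min().round(),X[k].max().round(),"y",np.sort(Y[k])[::max(1,k.sum()//8)].round().astype(int))
    u,v=px(n,T).astype(int)
    cv2.imwrite(f"pics/tip_{n}.png",cv2.resize(im[v-50:v+50,u-50:u+50],(500,500),interpolation=cv2.INTER_CUBIC))
```

```text
[ 0.5190367  -0.16440644  0.24862376] 0.48716383585496337
scene 273 7 x -8.0 11.0 y [-24 -22 -18  25  27  29  30]
scene 281 26 x -9.0 12.0 y [-30 -24 -23 -20  26  28  30  32  33]
scene 289 30 x -9.0 11.0 y [-28 -23 -21 -19  25  29  30  30  32  33]
scene 297 26 x -9.0 13.0 y [-26 -22 -20  26  29  30  31  32  34]
scene 305 23 x -8.0 13.0 y [-30 -23 -22  30  31  31  32  33  33  34  35  36]
scene 313 23 x -9.0 13.0 y [-31 -25  31  32  33  34  35  35  36  36  36  38]
scene 321 11 x -9.0 13.0 y [32 32 33 34 34 34 35 35 36 36 37]
top 273 1 x -9.0 -9.0 y [-27]
top 281 2 x -9.0 3.0 y [-29 -22]
top 289 1 x -0.0 -0.0 y [-22]
top 297 1 x -1.0 -1.0 y [-22]
top 305 3 x -7.0 -4.0 y [-26 -24 -22]
top 313 3 x -9.0 -7.0 y [-30 -24 -23]
top 321 4 x -9.0 6.0 y [-29 -27 -26  24]
```

View pics/tip_scene.png

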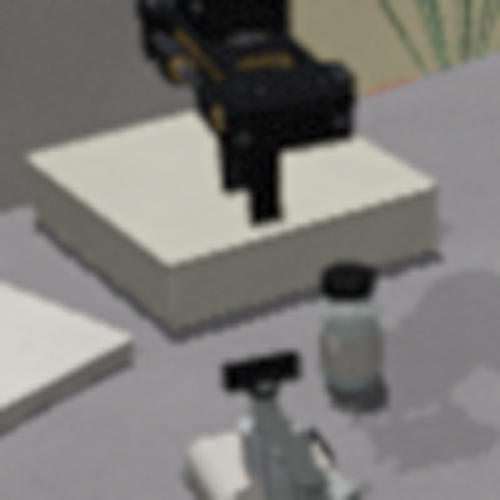

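The scene crop shows the fingertips at (265,215), well above the bar at (260,370). Depth puts the tips at about 0.275 while the TCP reads 0.249, so the reported TCP is about 26 mm too low. From here on I'll use tip = TCP + 0.026.

jog_arm:
  series: [0,0,0.4,0,50,0,0,0.4,0,50,0,0,0.25,0,50,0,0,0.12,0,50,0,0,0.08,0,50,0,0,0,0,50,0,0,0,0,0,0,0,0,0,0,0,0,0,0,0,0,0,0,0,0,0,0,0,0,0,0,0,0,0,0]

```text
time_s: 7.38
tcp_pos: [0.5192, -0.1666, 0.1255]
tool_rot: [-3.138, -0.001, 2.836]
ft_force: [-1.9, -6.4, 0.2]
finger_gap: 0.148
grasp_force: 30.0
```

jog_arm:
  series: [0,-0.025,0,0,0,0,0,0,-0.25,0,0,0,0,-0.25,0,0,0,0,-0.25,0,0,0,0,-0.25,0,0,0,0,-0.25,0,0,0,0,-0.25,0,0,0,0,-0.25,0,0,0,0,-0.25,0,0,0,0,-0.25,0,0,0,0,-0.25,0,0,0,0,-0.25,0,0,0,0,0,0]

```text
time_s: 9.0
tcp_pos: [0.5188, -0.1659, 0.1254]
tool_rot: [3.14, 0.001, -2.074]
ft_force: [-2.3, 5.5, 4.0]
finger_gap: 0.144
grasp_force: 30.0
```

jog_arm:
  series: [0,0,0,-0.06,0,0,0,0,0,0,0,0,0,0,60,0,0,0,0,60,0,0,0,0,60,0,0,-0.3,0,60,0,0,-0.5,0,60,0,0,-0.6,0,60,0,0,0,0,60]

```text
time_s: 10.12
tcp_pos: [0.5221, -0.1679, 0.2709]
tool_rot: [-3.13, 0.004, -2.043]
ft_force: [0.0, 0.3, -0.4]
finger_gap: 0.685
grasp_force: 0.0
```

jog_arm:
  series: [-0.447,0.265,0,0,60,-0.447,0.265,0,0,60,-0.447,0.265,0,0,60,-0.447,0.265,0,0,60,-0.447,0.265,0,0,60,-0.447,0.265,0,0,60,-0.447,0.265,0,0,60,-0.447,0.265,0,0,60,-0.447,0.265,0,0,60,0,0,0,0.25,60,0,0,0,0.25,60,0,0,0,0,60,0,0,0,0,60]

```text
time_s: 11.75
tcp_pos: [0.4896, 0.2996, 0.2647]
tool_rot: [3.142, -0.001, -2.292]
ft_force: [0.2, 0.1, -0.4]
finger_gap: 0.687
grasp_force: 0.0
```

```bash
cat >> h.py <<'E'
def rect(P,name):
    if len(P)<8: print(name,len(P));return
    (c,wh,a)=cv2.minAreaRect((P[:,:2]*1000).astype(np.float32)); 
    ev,E=np.linalg.eigh(np.cov(P[:,:2].T)); v=E[:,1]
    print(name,len(P),"c",np.round(c,1),"wh",np.round(wh,1),"a",round(np.radians(a),3),"pca",round(np.arctan2(v[1],v[0]),3),"med",np.median(P,0).round(4))
E
python3 - <<'E'
from h import *
s=bot.get_obs(); print(s["tcp_pos"],s["tool_rot"])
t=[]
for n in("scene","top"):
    im,d=read_camera(n); C=cloud(n,d); C[d==0]=9; np.savez(n+"1.npz",im=im,d=d)
    def sel(x,y,r,z0,z1): return C[(np.hypot(C[...,0]-x,C[...,1]-y)<r)&(C[...,2]>z0)&(C[...,2]<z1)]
    rect(sel(.548,-.08,.031,.118,.132),n+" chuck")
    rect(sel(.521,-.166,.03,.160,.18),n+" knob")
    rect(sel(.535,-.12,.06,.133,.142),n+" keeper")
    rect(sel(.491,.3,.05,.095,.155),n+" paddle")
    for th in ("chuck_mouth","keeper_tip","paddle_grip","knob_grip"):
        for r in finder.mark_of(n,th)[:3]: print(n,th,np.round(r["at"],4),round(r["confidence"],2))
    u,v=px(n,(.545,-.085,.126)).astype(int); t.append(cv2.resize(im[v-25:v+25,u-25:u+25],(400,400),interpolation=cv2.INTER_CUBIC))
cv2.imwrite("pics/chuck1.png",np.hstack(t))
E
```

```text
[0.48960882 0.29955696 0.26468559] [ 3.14153553e+00 -6.51631807e-04 -2.29157684e+00]
scene chuck 141 c [546.9 -79.4] wh [49.1 45.5] a 0.235 pca -2.713 med [ 0.548  -0.076   0.1247]
scene knob 47 c [ 520.3 -164.7] wh [55.  11.6] a 1.056 pca 1.042 med [ 0.5238 -0.1568  0.173 ]
scene keeper 84 c [ 526.6 -139.5] wh [62.1 29.2] a 1.162 pca 1.313 med [ 0.5292 -0.1346  0.1383]
scene paddle 149 c [489.7 299.6] wh [53.5 10.7] a 0.852 pca 0.905 med [0.5005 0.3087 0.1291]
scene keeper_tip [ 0.539  -0.1132  0.1391] 0.58
scene paddle_grip [0.6379 0.3419 0.1001] 0.92
scene paddle_grip [0.3762 0.2793 0.1049] 0.8
scene paddle_grip [0.4902 0.2939 0.1238] 0.77
scene knob_grip [ 0.5191 -0.1688  0.1635] 0.65
scene knob_grip [0.4903 0.3032 0.0511] 0.18
top chuck 168 c [547.9 -80.3] wh [42.5 42.4] a 0.28 pca 2.801 med [ 0.5481 -0.0807  0.1239]
top knob 99 c [ 519.9 -165.6] wh [51.2 11.8] a 1.08 pca 1.073 med [ 0.5191 -0.1656  0.1709]
top keeper 144 c [ 530.  -144.2] wh [67.1 30.6] a 1.386 pca 1.087 med [ 0.529  -0.1303  0.1367]
top paddle 97 c [490.5 299.3] wh [47.2 10.2] a 0.846 pca 0.819 med [0.4884 0.2947 0.1386]
top chuck_mouth [ 0.5487 -0.0788  0.1261] 0.79
top chuck_mouth [ 0.5202 -0.168   0.164 ] 0.53
top keeper_tip [ 0.5375 -0.1117  0.1369] 0.6
top keeper_tip [ 0.5201 -0.1683  0.162 ] 0.25
top paddle_grip [0.3842 0.2744 0.1024] 0.54
top paddle_grip [0.4886 0.3011 0.1284] 0.52
top knob_grip [ 0.5203 -0.167   0.1614] 0.44
top knob_grip [ 0.538  -0.1118  0.1382] 0.44
top knob_grip [0.4918 0.2997 0.0506] 0.23
```

View pics/chuck1.png

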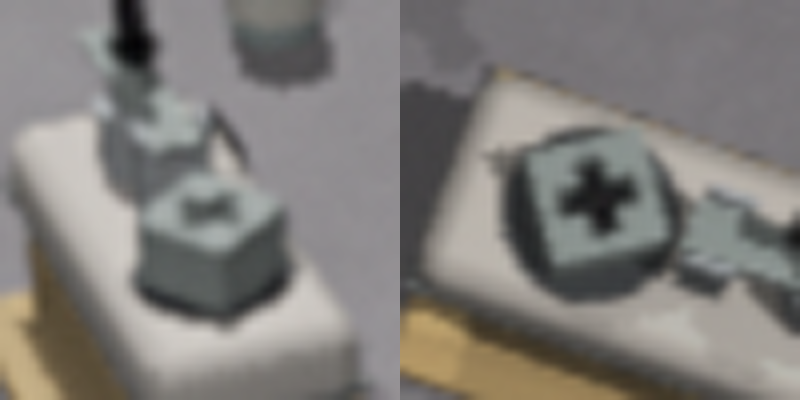

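The knob bar has turned by about 1.39 rad and the keeper is clear. In the top crop the chuck's cross is fully open at (597,197). The chuck sits at (0.548,-0.080), turned about 0.25 rad. Now I'll grip the paddle.

jog_arm:
  series: [0,0,0.4,0,50,0,0,0.4,0,50,0,0,0.4,0,50,0,0,0.35,0,50,0,0,0.2,0,50,0,0,0.1,0,50,0,0,0,0,50,0,0,0,0,0,0,0,0,0,0,0,0,0,0,0,0,0,0,0,0,0,0,0,0,0,0,0,0,0,0]

```text
time_s: 13.88
tcp_pos: [0.4896, 0.2999, 0.0802]
tool_rot: [3.142, -0.0, -2.293]
ft_force: [0.0, -0.3, 0.1]
finger_gap: 0.113
grasp_force: 30.0
```

Run:
```python
from h import *
f=np.load("top1.npz"); im=f["im"]
# rectify chuck top plane z=.126: 0.25mm/px, centre .548,-.080
g=np.arange(-30,30,.25)/1000; X,Y=np.meshgrid(.548+g,-.080+g,indexing="ij")
K,R,t=cal("top"); P=np.stack([X,Y,np.full_like(X,.126)],-1)@R.T+t; q=P@K.T
W=cv2.remap(im,(q[...,0]/q[...,2]).astype(np.float32),(q[...,1]/q[...,2]).astype(np.float32),cv2.INTER_CUBIC).mean(2)
from scipy.optimize import minimize
gx,gy=np.meshgrid(g*1000,g*1000,indexing="ij")
best=[]
for a in np.arange(-.6,.98,.04):
  for cx in np.arange(-3,3.1,1):
    for cy in np.arange(-3,3.1,1):
      u=(gx-cx)*np.cos(a)+(gy-cy)*np.sin(a); v=-(gx-cx)*np.sin(a)+(gy-cy)*np.cos(a)
      cr=((abs(u)<14.5)&(abs(v)<5.5))|((abs(v)<14.5)&(abs(u)<5.5)); sq=(abs(u)<20)&(abs(v)<20)&~cr
      best.append((W[sq].mean()-W[cr].mean()-.5*W[sq].std(),a,cx,cy))
best.sort(reverse=True)
for b in best[:6]: print(np.round(b,2))
```

```text
[69.19  0.28 -1.   -1.  ]
[68.93  0.24 -1.   -1.  ]
[68.84  0.28  0.   -1.  ]
[68.55  0.24  0.   -1.  ]
[68.35  0.32 -1.   -1.  ]
[68.04  0.32  0.   -1.  ]
```

jog_arm:
  series: [0,0,-0.2,0,0,0,0,-0.3,0,0,0,0,-0.4,0,0,0,0,-0.4,0,0,0,0,-0.3,0,0,0.247,-0.295,0,0,0,0.247,-0.295,0,0,0,0.247,-0.295,0,0,0,0.247,-0.295,0,0,0,0.247,-0.295,0,0,0,0.247,-0.295,0,0,0,0.247,-0.295,0,0,0,0.247,-0.295,0,0,0,0.247,-0.295,0,0,0,0.247,-0.295,0,0,0]

```text
time_s: 15.75
tcp_pos: [0.5474, -0.0817, 0.2396]
tool_rot: [3.141, -0.001, -2.293]
ft_force: [0.1, 0.3, -2.3]
finger_gap: 0.112
grasp_force: 30.0
```

jog_arm:
  series: [0,0,0,0.234,0,0,0,0,0.234,0,0,0,0,0.234,0,0,0,0,0.234,0,0,0,0,0.234,0,0,0,0,0,0,0,0,0,0,0]

```text
time_s: 16.62
tcp_pos: [0.5476, -0.0805, 0.2398]
tool_rot: [3.141, -0.001, -2.876]
ft_force: [-0.3, 0.6, -1.4]
finger_gap: 0.113
grasp_force: 30.0
```

Run:
```python
from h import *
s=bot.get_obs(); T=s["tcp_pos"]; print(T,s["tool_rot"],s["time_s"],s["finger_gap"],s["grasp_force"])
n="scene"; im,d=read_camera(n); C=cloud(n,d); C[d==0]=9
r=np.hypot(C[...,0]-T[0],C[...,1]-T[1])
for z in range(165,275,5):
    P=C[(r<.05)&(C[...,2]>z/1000)&(C[...,2]<=z/1000+.005)]
    if len(P): print(z,len(P),((P[:,:2].min(0)-T[:2])*1000).round(1),((P[:,:2].max(0)-T[:2])*1000).round(1),((np.median(P,0)[:2]-T[:2])*1000).round(1))
for th in("paddle","paddle_grip","chuck_mouth","whisk"):
    for q in finder.mark_of(n,th)[:3]: print(th,np.round(q["at"],4),round(q["confidence"],2))
u,v=px(n,(.5475,-.0808,.18)).astype(int); cv2.imwrite("pics/hang.png",cv2.resize(im[v-45:v+45,u-45:u+45],(540,540),interpolation=cv2.INTER_CUBIC))
```

```text
[ 0.54757844 -0.08046878  0.23984912] [ 3.14133876e+00 -5.85224931e-04 -2.87619199e+00] 16.625 0.11300734353359608 29.978513864334673
180 1 [-8.2  4. ] [-8.2  4. ] [-8.2  4. ]
185 8 [-5.1  2.1] [10.2  8.5] [1.4 5.8]
190 7 [-9.3  0.2] [11.6 11.5] [0.9 6.2]
195 9 [-2.7  2.9] [13.3 12.6] [3.6 8.9]
200 10 [-6.4 -2.1] [15.1 12.5] [8.6 9.2]
205 2 [9.9 8.4] [12.6  9.8] [11.3  9.1]
210 46 [-17.6 -19. ] [20.  21.1] [5.  7.4]
215 37 [-17.8 -19.1] [20.1 23.2] [5.6 5.1]
220 7 [-2.8  3.3] [8.3 7.2] [3.  4.9]
225 4 [-4.9  1.7] [4.2 5.4] [-1.2  3.1]
230 8 [-1.1  2. ] [10.4  7.5] [4.4 5.8]
235 7 [-4.2 -0.9] [4.7 6.9] [0.3 4. ]
240 6 [-5.   1.3] [5.1 6.8] [2.5 3.7]
245 5 [-7.   0.3] [18.6  7.4] [4.6 5.4]
250 16 [-20.3  -2.3] [24.8 10.8] [4.8 6.4]
255 18 [-23.2  -2.6] [26.6 12. ] [6.3 4.7]
260 22 [-23.7  -2.1] [26.7 13.2] [7.9 4.8]
265 10 [-23.9  -1.3] [24.1 14.4] [15.9  5.6]
270 16 [-12.   -0.5] [24.4 14.9] [9.9 9.8]
paddle [0.3803 0.2756 0.0273] 0.96
paddle [ 0.5448 -0.0769  0.2104] 0.77
paddle [0.6361 0.3505 0.0259] 0.77
paddle_grip [0.64   0.3416 0.103 ] 0.82
paddle_grip [ 0.5506 -0.0837  0.2847] 0.77
paddle_grip [0.3776 0.2756 0.1023] 0.67
chuck_mouth [ 0.5444 -0.0796  0.1203] 0.61
whisk [0.5199 0.1927 0.0515] 0.71
```

View pics/hang.png

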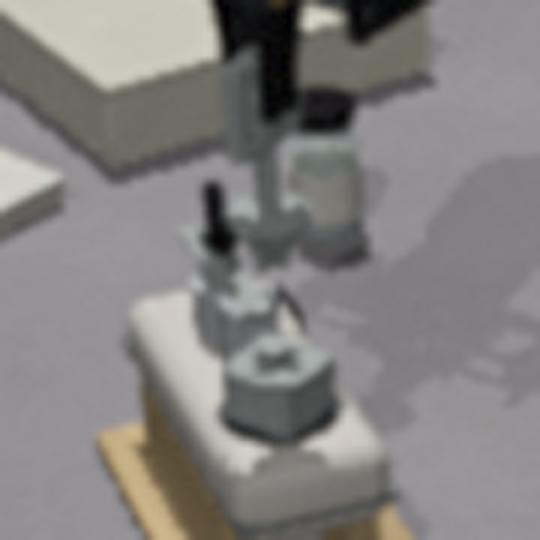

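The paddle hangs upright above the chuck: collar at crop (265,210), foot at (275,250), chuck at (280,375). The collar underside is at z≈0.210, which fits TCP − 0.030, so home should come at TCP z≈0.156. I'll lower it into the socket.

jog_arm:
  series: [0,0,0.3,0,0,0,0,0.2,0,0,0,0,0.05,0,0,0,0,0.05,0,0,0,0,0.04,0,0,0,0,0.04,0,0,0,0,0,0,0]

```text
time_s: 17.75
tcp_pos: [0.5477, -0.0805, 0.1721]
tool_rot: [3.142, -0.0, -2.878]
ft_force: [-0.1, 0.3, -2.0]
finger_gap: 0.114
grasp_force: 30.0
```

jog_arm:
  series: [0,0,0.03,0,0,0,0,0.03,0,0,0,0,0,0,0]

```text
time_s: 18.12
tcp_pos: [0.5476, -0.0805, 0.1657]
tool_rot: [3.141, -0.001, -2.878]
ft_force: [-0.8, 0.6, -2.3]
finger_gap: 0.11
grasp_force: 30.0
```

jog_arm:
  series: [0,0,0.03,0,0,0,0,0.03,0,0,0,0,0,0,0]

```text
time_s: 18.5
tcp_pos: [0.5479, -0.0807, 0.1616]
tool_rot: [-3.141, 0.001, -2.877]
ft_force: [-1.9, 1.0, 5.8]
finger_gap: 0.113
grasp_force: 30.0
```

jog_arm:
  series: [0,0,0.03,0,0,0,0,0.03,0,0,0,0,0,0,0,0,0,0,0,0]

```text
time_s: 19.0
tcp_pos: [0.5481, -0.0808, 0.1568]
tool_rot: [-3.14, 0.001, -2.877]
ft_force: [-4.6, 1.8, 9.6]
finger_gap: 0.115
grasp_force: 30.0
```

jog_arm:
  series: [0,0,0.02,0,0,0,0,0.02,0,0,0,0,0,0,0,0,0,0,0,0]

```text
time_s: 19.5
tcp_pos: [0.5489, -0.0808, 0.156]
tool_rot: [-3.139, 0.004, -2.876]
ft_force: [-8.1, 3.9, 22.3]
finger_gap: 0.108
grasp_force: 30.0
```

Run:
```python
from h import *
s=bot.get_obs(); T=s["tcp_pos"]; print(T,s["ft_force"],s["moment"],s["grasp_force"])
for n in ("scene","top"):
    im,d=read_camera(n); C=cloud(n,d); C[d==0]=9
    r=np.hypot(C[...,0]-.548,C[...,1]+.0808)
    for z0,z1 in((.116,.1275),(.1275,.135)):
        rect(C[(r<.033)&(C[...,2]>z0)&(C[...,2]<z1)],f"{n} {z0}")
    if n=="scene":
        u,v=px(n,(.548,-.081,.14)).astype(int); cv2.imwrite("pics/home.png",cv2.resize(im[v-30:v+30,u-30:u+30],(480,480),interpolation=cv2.INTER_CUBIC))
    for q in finder.mark_of(n,"paddle")[:4]: print(n,np.round(q["at"],4),round(q["confidence"],2))
```

```text
[ 0.54890218 -0.08082633  0.15604549] [-8.12162207  3.9345627  22.31553718] [1.15437234 2.77181177 0.00893389] 30.0153395653615
scene 0.116 71 c [548.9 -79.7] wh [47.2 46.1] a 0.396 pca 2.637 med [ 0.5619 -0.0651  0.1207]
scene 0.1275 85 c [548.9 -80.6] wh [44.5 45.9] a 0.558 pca 2.553 med [ 0.553  -0.0755  0.1315]
scene [0.6359 0.349  0.0264] 0.9
scene [0.3815 0.2758 0.0272] 0.68
scene [ 0.5058  0.2456 -0.0008] 0.59
scene [ 0.5496 -0.0782  0.1293] 0.51
top 0.116 39 c [533.3 -84.8] wh [10.6 42.7] a 0.283 pca 1.846 med [ 0.5304 -0.0781  0.1236]
top 0.1275 28 c [535.3 -87.2] wh [15.3 35. ] a 0.46 pca 1.933 med [ 0.5346 -0.0834  0.1296]
top [0.6348 0.347  0.0245] 0.8
top [0.3779 0.2717 0.0269] 0.59
top [ 0.5474 -0.0805  0.1258] 0.42
top [ 3.020e-01 -3.543e-01  3.000e-04] 0.38
```

View pics/home.png

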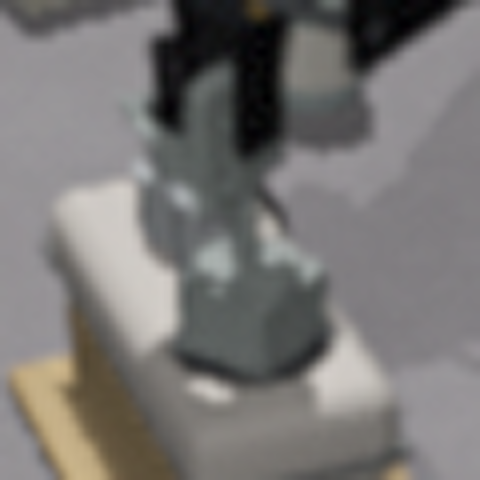

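The collar sits flush on the chuck at crop (255,265). Depth gives the collar top at 0.1315, which is 126 + 5 mm, and the force jumped to about 24 N. I'll relieve the side load slightly and confirm that it holds.

jog_arm:
  series: [0.01,0.005,0,0,0,0,0,0,0,0,0,0,0,0,0,0,0,0,0,0]

```text
time_s: 20.2
tcp_pos: [0.5488, -0.0808, 0.1561]
tool_rot: [-3.138, 0.006, -2.876]
ft_force: [-5.8, 2.4, 20.5]
finger_gap: 0.112
grasp_force: 30.0
```

```bash
python3 -c "
from rig import bot
print(bot.job_done())"
```

```text
the job is handed in; nothing more can be done
None
```

The job is handed in: the knob reads about 1.39 rad, against its stop at 1.40, and the steel paddle is meshed in the chuck with its collar flush. The gripper is still holding it down with about 20 N; the verdict was not shown.

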